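# Show the ball float to the stand's camera with the mirror

### The arm

A 7-joint arm with a two-finger parallel gripper is mounted at the origin on the work surface. World frame = base frame: x ahead of the robot, y to its left, z up, the work surface at z = 0. Lengths are in mm, angles in rad, forces in N, time in s.
With the tool pointing down it reaches from about 425 to 875 mm from the base axis. Payload 4.7 kg.
Tool frame: the origin (TCP) lies between the finger pads, 19 mm behind the fingertips; this is the grasp point; z points along the fingers, y is the line along which they close (so a half turn about z gives the same grasp; the last joint's range is limited). The gripper opens to 85 mm and grips with 20 to 120 N. Pads are 22 mm wide; open, the fingers measure 114 mm over their backs; the gripper's body (76 mm by 85 mm) begins 54 mm behind the grasp point. The pads swing forward as they close: fully open they stand 13 mm farther back than shut.
Start: joints at [-1.249, 0.321, -0.07, 1.45, 0.023, 1.371, -0.057], TCP at [196.952, 619.462, 250.049] pointing down, gripper open.
Joint ranges: [-2.86, 2.86], [-0.3, 2.09], [-1.38, 1.24], [0.06, 2.45], [-1.56, 4.7], [0.09, 2.05], [-2.69, 2.69]. Speed limits (rad/s): [2.57, 2.57, 3.14, 3.14, 3.14, 3.14, 3.14].

### API

Orientations are given as a unit quaternion [x, y, z, w].
In Python, from rig import monitor, camera, camera_model, arm gives the robot as it stands. The module is installed in compiled form; this text tells all that it offers.
- The arm moves only by the tool send_rows, never from a script. Its argument "motion" is a list that holds one entry, the list of rows, each a list of 6 numbers: the shift along the world's x, y, z in shares of 0.5 m (1.0 is 0.5 m), then the turn, a rotation vector about the world's x, y, z in fractions of the full range, 1 being 120 degrees. A call has exactly 10 rows; each row is the pose to reach, as a shift and turn from the pose commanded when the call began; what a row does not reach only later rows make up. A row lasts 1/12 s, in which the tool goes at most 41.7 mm and 7.16 degrees, less where a joint would pass 70% of its speed; a pose out of reach is approached as far as the arm can. No shift or turn number may pass 1 either way. A call with a gripper value outside its range is refused whole. "gripper" is the closure, from -1 (fully open) to 1 (shut), set as the call begins (left out, the last holds). The fingers move at their own pace and stop on an object; "force" is the grip in N (left out, the last holds). Time passes only in rows, so rows that repeat a pose let the fingers close, or fill a call up. It gives the time, the measured TCP pose, the force, the opening and the grip force at its end, in the units of the state.
- monitor.observe(): the state, without advancing time (a new reading comes with each control period).
- camera(name): name is "scene" or "side" or "wrist"; returns the picture (420x560x3 uint8, blue, green, red); there is no depth.
- camera_model(name): a dict with "mtx" (3x3 intrinsics, pixels), "dist_coeffs" ([k1, k2, p1, p2, k3] as OpenCV has them; the pictures are not rectified), "cam_to_world" (4x4, takes a point from camera to world coordinates); the wrist camera has in their place "T_tool_cam" (4x4, takes a point from camera to tool coordinates, whose origin is the TCP and whose axes are the flange's). Camera axes: x right, y down, z forward; pixel columns grow to the right and rows downward; lengths in mm; the calibration is good to about 2 mm. A picture is of the moment at which its call begins: read the wrist's pose just before it. camera_model takes no time and is no camera call.
- arm.finish_job(): hands the job in; it is judged then, once.
The state is a dict: "time": time; "joints": joint angles; "dq": joint speeds; "tau": joint torques, N m; "position": TCP position; "eef_rot": TCP orientation; "force": force on the tool from outside, world axes, zero at the start; "torque": the same for the moment, N m; "width": opening from 0.0 (shut) to 1.0 (fully open); "finger_force": force on a finger pad.
Only numpy, scipy, OpenCV 4.12 (cv2) and the standard library are available. Lean on these libraries where they do the work, as an engineer would, in place of code of your own. Each camera call takes 0.05 s, during which the arm holds its last target. There are 200 camera calls.

### The job

The viewing stand's camera looks straight up at a slanted mirror. Grip the black knob on top of the stand, push it fully down against its spring first, and then, keeping it down, turn it until the mirror shows the camera the ball-shaped float, the one on a feed canister's stem, in the middle of its view, not the block or the bar on the other two canisters. Leave the canisters where they stand, and finish while still holding the knob gripped, fully down and at that angle.

Things in the scene. Friction and masses are not known exactly. Their poses are not given: they have to be found in the camera images.
- stand: fixed viewing stand. Origin on the table under the knob's vertical axis. Grey base plate 170 x 170 x 12 mm (x and y from -105 to +65 mm), on it a black camera looking straight up along the axis (lens 59 mm high), a column at x = y = -68 mm and from it a 30 mm wide bracket arm to the axis, top 178 mm high. The mirror hangs below the bracket, the knob is above it
- knob: plain round black knob, 40 mm diameter, 28 mm high, above the bracket; origin at the centre of its underside, 205 mm above the table when up, 190 mm when fully down. Can be gripped at any yaw, tool pointing down. An aluminium rib on its top runs from the centre towards the side that the camera sees (its x axis). Shaft, mirror and knob move as one piece
- plunger (a joint): how far the knob with shaft and mirror is pushed down, m: 0 up (start), 0.015 fully down at a hard stop. A spring lifts it: about 5 N at the top, about 14 N at the bottom; it rises again if let go
- mirror (a joint): angle of knob and mirror, rad: yaw of the camera's sight line from the stand's x axis; grows counter-clockwise seen from above; range -0.5 to 2.2; 0.05 N m of friction, stays where left. Starts between -0.05 and 0.15; the canisters lie counter-clockwise of that, at most about 1.5 rad away
- mirror_face (a point): centre of the mirror (62 x 52 mm, slanted 45 degrees, glass facing down and outward) on the knob's axis, 70 mm below the knob's underside; 135 mm above the table when up, 120 mm when fully down, level with the floats. The camera's sight line comes up the axis, is reflected here and leaves level along this frame's x axis (z up), turning with the knob
- mirror_edge (a point): point 50 mm out from the mirror's centre along the reflected sight line, turning with the mirror
- canister_ball: loose lidded aluminium feed canister, 78 mm across, lid top 82 mm high, with a steel stem standing on the middle of its lid that carries a white float, centred 120 mm above the table: a ball of 36 mm diameter. Origin under its centre, on the table
- canister_ball_float (a point): centre of the ball float: what the camera must see
- canister_block: loose lidded aluminium feed canister, 78 mm across, lid top 82 mm high, with a steel stem standing on the middle of its lid that carries a white float, centred 120 mm above the table: a square block of 32 mm. Origin under its centre, on the table
- canister_bar: loose lidded aluminium feed canister, 78 mm across, lid top 82 mm high, with a steel stem standing on the middle of its lid that carries a white float, centred 120 mm above the table: a level bar, 60 x 14 x 14 mm. Origin under its centre, on the table
There are look-alikes about, which are no part of the job. Of the things that look like the stand, the larger one is meant.

How it is judged (in metres and radians):
On the way, in this order (a step that is already met when the one before it is completed fails the run):
1. the knob is pushed fully down (value of joint plunger above 0.012 m and contact force between knob and the fingers above 3 N), for 0.2 s.
2. with the knob down, the mirror shows the ball float to the camera (value of joint plunger above 0.012 m and y of canister_ball_float in the frame of mirror_face between -0.015 and 0.015 m and x of canister_ball_float in the frame of mirror_face above 0.1 m and z of canister_ball_float in the frame of mirror_face between -0.006 and 0.006 m), for 0.2 s.
At the end, for the whole second after the job is handed in: The knob is held by the fingers (more than 3 N), at least 12 of its 15 mm down, the mirror still, and the reflected sight line passes within 15 mm sideways and 6 mm in height of the ball float's centre; the canisters stand upright where they were (all of step 2 and contact force between knob and the fingers above 3 N and velocity of joint mirror between -0.1 and 0.1 rad/s and angle between each of canister_ball, canister_block, canister_bar's own z axis and vertical below 0.1 rad); the arm keeps its last pose, push and grip.
It fails at once if a canister is moved more than 15 mm (distance of any of canister_ball, canister_block, canister_bar from where it was at the start of the episode above 0.015 m).
It fails at once if the mirror is turned (more than about 0.35 rad from its start) while the knob is up (value of joint plunger below 0.004 m and distance of mirror_edge from where it was at the start of the episode above 0.018 m).
It also fails if it takes over 35 s, if anything falls off the work surface, if the arm or the gripper's body presses on something with over 40 N, if the wrist force passes 120 N, or if a joint passes its speed limit or range.

## Working session

There is one attempt and no reset: what is moved stays moved. The work goes in short steps, Python scripts to look and compute and a tool call to move; the robot and the scene stay as the last step left them, time stands still between calls to the robot, and variables do not carry over. Pictures are saved under pics/ and viewed, at most 10 in all, crops included, and the job is handed in when it is done.

Besides the shell and the picture viewer there is one more tool, called after "Emit:" in YAML: its name, and indented under it one key for each argument. send_rows: Moves the arm, as the interface text tells. Its arguments: {"type":"object","properties":{"motion":{"type":"array"},"gripper":{"type":"number"},"force":{"type":"number"}},"required":["motion"]}

```bash
mkdir -p pics; python3 - <<'E'
from rig import monitor,camera,camera_model
import cv2,numpy as np
s=monitor.observe();print(s)
for n in("scene","side","wrist"):
    cv2.imwrite(f"pics/{n}0.png",camera(n))
    m=camera_model(n);print(n,{k:np.round(v,3).tolist() for k,v in m.items()})
a=cv2.imread("pics/scene0.png");b=cv2.imread("pics/side0.png")
E
```

```text
{'time': 0.0, 'joints': array([-1.24886107,  0.32183063, -0.07012349,  1.45168133,  0.02264926,
        1.37079672, -0.05690268]), 'dq': array([-0.00014418, -0.00086814,  0.00110983,  0.00040955,  0.00045534,
        0.00035969, -0.0004729 ]), 'tau': array([ 6.93298862e-04, -4.93587399e+01, -3.82021526e-01, -3.14328754e+01,
        1.29068701e-02,  1.15750660e-02,  9.06013440e-06]), 'position': array([196.83289784, 618.95151821, 248.91565352]), 'eef_rot': array([ 1.53273661e-01,  9.88183311e-01, -9.60733071e-04, -8.08919145e-05]), 'force': array([0.32497654, 0.26656887, 0.69795106]), 'torque': array([0.01501139, 0.00992874, 0.026239  ]), 'finger_force': 0.0, 'width': 0.9953424648174685}
scene {'mtx': [[441.909, 0.0, 269.981], [0.0, 441.909, 217.303], [0.0, 0.0, 1.0]], 'dist_coeffs': [-0.073, 0.0, 0.0, 0.0, 0.0], 'cam_to_world': [[-0.463, 0.651, -0.601, 1073.288], [0.886, 0.335, -0.32, 301.186], [-0.007, -0.681, -0.732, 877.885], [0.0, 0.0, 0.0, 1.0]]}
side {'mtx': [[408.191, 0.0, 273.498], [0.0, 408.191, 209.979], [0.0, 0.0, 1.0]], 'dist_coeffs': [-0.012, 0.0, 0.0, 0.0, 0.0], 'cam_to_world': [[0.937, -0.208, 0.279, 202.381], [-0.348, -0.558, 0.754, -770.352], [-0.001, -0.804, -0.595, 760.495], [0.0, 0.0, 0.0, 1.0]]}
wrist {'mtx': [[337.437, 0.0, 280.478], [0.0, 337.437, 205.144], [0.0, 0.0, 1.0]], 'dist_coeffs': [-0.054, 0.0, 0.0, 0.0, 0.0], 'T_tool_cam': [[-0.0, -0.955, -0.296, 75.69], [1.0, -0.001, 0.0, -0.554], [-0.0, -0.296, 0.955, -123.741], [0.0, 0.0, 0.0, 1.0]]}
```

View pics/scene0.png

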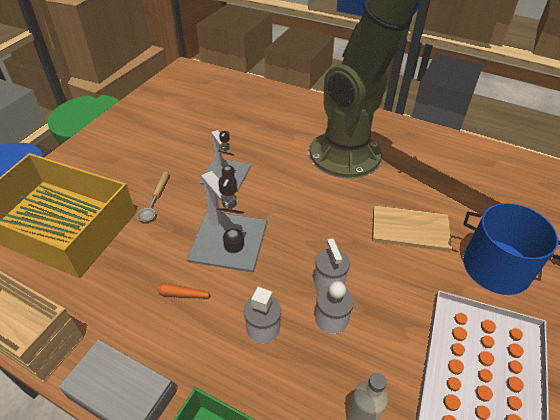

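View pics/side0.png

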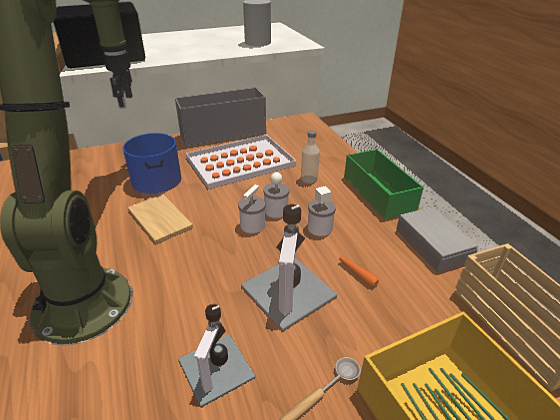

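Candidates: the large stand's knob is at scene (228,180) and side (291,213). The small look-alike stand is at scene (223,137) and side (213,312). The white floats are the block at scene (261,298), the ball at (337,290) and the bar at (335,251). I choose the large stand and the ball, and check both in a close crop.

```bash
python3 - <<'E'
import cv2,numpy as np
a=cv2.imread("pics/scene0.png");b=cv2.imread("pics/side0.png")
A=cv2.resize(a[155:345,180:370],None,fx=2.1,fy=3,interpolation=cv2.INTER_CUBIC)
B=cv2.resize(b[165:355,225:355],None,fx=3,fy=3,interpolation=cv2.INTER_CUBIC)
cv2.imwrite("pics/crop.png",np.hstack([A,B]))
for n,im in(("scene",a),("side",b)):
    h=cv2.cvtColor(im,cv2.COLOR_BGR2HSV)
    for nm,m in(("white",((h[...,2]>175)&(h[...,1]<40))),("black",(h[...,2]<50)),("grey",(h[...,1]<70)&(h[...,2]>90)&(h[...,2]<175))):
        k,l,st,c=cv2.connectedComponentsWithStats(m.astype(np.uint8))
        for i in range(1,k):
            x,y=c[i]
            if st[i,4]>40 and (180<x<370 and 120<y<350 ): print(n,nm,st[i],c[i].round(1))
E
```

```text
scene white [212 130  10  14  55] [216.5 135.4]
scene white [202 171  20  26 220] [212.2 181.2]
scene white [328 239  14  21 135] [334.4 249.4]
scene white [330 281  16  16 189] [337.5 288.6]
scene white [252 287  20  17 218] [261.3 295.3]
scene black [328 140  27   9  50] [341.9 145.4]
scene grey [206 134  17  46 334] [216.2 159.3]
scene grey [226 160  25  30 307] [238.8 170.6]
scene grey [ 187  176   80   96 3088] [225.5 237.3]
scene grey [225 196  13  12  41] [230.6 201. ]
scene grey [228 230  10   7  56] [232.3 233.1]
scene grey [316 245  34  31 576] [331.7 263.2]
scene grey [314 270  40  47 975] [332.1 296. ]
scene grey [ 244  294   37   50 1272] [262.4 319.9]
scene grey [316 308  35  26 494] [330.9 322.8]
side white [344 129  15  17 110] [351.1 136.3]
side white [ 187  139  103   45 1509] [237.2 160.6]
side white [271 173  11   7  60] [276.4 176.2]
side white [244 185  14  12  65] [250.8 190.2]
side white [316 186  14   9  79] [322.8 190. ]
side white [279 233  18  31 368] [288.  249.1]
side white [194 328  24  30 312] [204.9 343.7]
side grey [330 117  65  37 819] [364.2 131.3]
side grey [ 186  135  110   54 1005] [242.  161.1]
side grey [302 137  17  20 106] [309.1 147.3]
side grey [301 175  17   8 106] [308.8 178.4]
side grey [264 177  25  21 283] [276.2 188.3]
side grey [ 238  187   50   46 1192] [259.6 211.3]
side grey [308 190  28  25 371] [322.2 203.4]
side grey [308 212  26  24 480] [320.  224.5]
side grey [284 231  14   6  45] [289.1 234. ]
side grey [ 241  257   96   73 3164] [289.4 291.5]
```

View pics/crop.png

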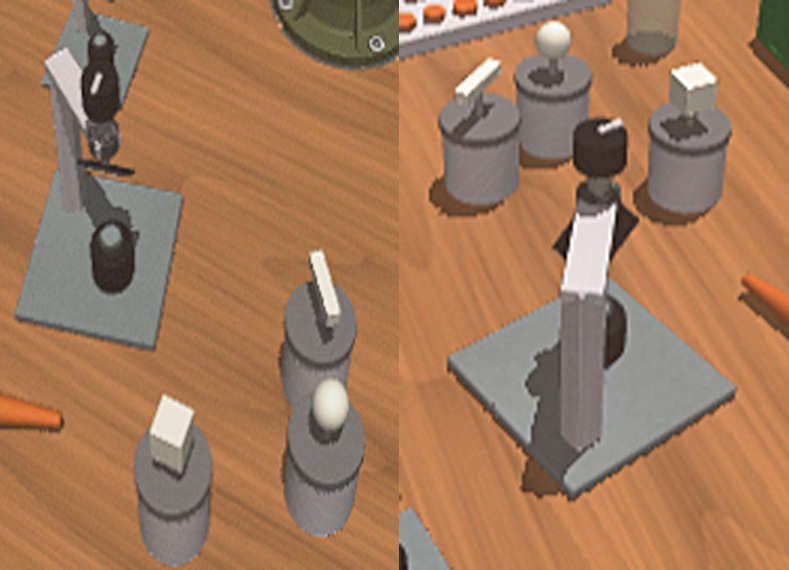

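The crop confirms it: the big stand's knob is centred near scene (227,186) and side (292,214), with a light rib on top. The round float is at scene (337,290) and side (276.5,178.5), between the bar and the block.

```bash
cat >h.py <<'E'
import cv2,numpy as np
from rig import camera_model,monitor
from scipy.spatial.transform import Rotation as R
def ray(n,p,s=None):
    m=camera_model(n)
    u=cv2.undistortPoints(np.array([[p]],float),np.array(m["mtx"],float),np.array(m["dist_coeffs"],float))[0,0]
    if n=="wrist":
        T=np.eye(4);T[:3,:3]=R.from_quat(s["eef_rot"]).as_matrix();T[:3,3]=s["position"];T=T@np.array(m["T_tool_cam"])
    else:T=np.array(m["cam_to_world"])
    d=T[:3,:3]@[u[0],u[1],1];return T[:3,3],d/np.linalg.norm(d)
def plane(n,p,z,s=None):
    o,d=ray(n,p,s);return o+d*(z-o[2])/d[2]
def tri(rs):
    A=sum(np.eye(3)-np.outer(d,d) for o,d in rs);b=sum((np.eye(3)-np.outer(d,d))@o for o,d in rs)
    return np.linalg.solve(A,b)
E
python3 - <<'E'
from h import *
for nm,a,b,z in(("knob",(227.5,186),(292,214.5),219),("ball",(337.3,289.8),(276.6,178.6),120),("small",(223,138),(213,313),150)):
    print(nm,tri([ray("scene",a),ray("side",b)]).round(1),plane("scene",a,z).round(1),plane("side",b,z).round(1))
for p in((205,212),(267,218),(254,270),(188,262)):print("plate",plane("scene",p,12).round(1))
E
```

```text
knob [ 490.1 -113.2  217.5] [ 492.  -112.5  219. ] [ 489.  -114.5  219. ]
ball [566.3 185.  118.8] [566.8 185.3 120. ] [565.8 182.9 120. ]
small [ 271.4 -265.1  150.8] [ 273.6 -266.4  150. ] [ 269.6 -262.1  150. ]
plate [ 425.7 -243.1   12. ]
plate [368.2 -83.1  12. ]
plate [533.8 -31.   12. ]
plate [ 587.5 -186.7   12. ]
```

Units first: shifts go in shares of 0.5 m and turns go in shares of 120 degrees. So -0.32 m / 0.5 = -0.64, 0.253 m / 0.5 = 0.506, -60 degrees / 120 = -0.5.

Emit:
send_rows:
  motion:
    - [[0.05,-0.06,0.02,0,0,-0.05],[0.1,-0.12,0.04,0,0,-0.1],[0.15,-0.18,0.06,0,0,-0.15],[0.2,-0.25,0.08,0,0,-0.2],[0.26,-0.32,0.1,0,0,-0.25],[0.31,-0.38,0.1,0,0,-0.3],[0.36,-0.44,0.1,0,0,-0.35],[0.41,-0.51,0.1,0,0,-0.4],[0.46,-0.58,0.1,0,0,-0.45],[0.506,-0.64,0.1,0,0,-0.5]]
  gripper: -1

```text
time: 0.98
position: [449.7, 298.6, 300.0]
eef_rot: [0.629, 0.778, 0.0, -0.0]
force: [1.3, 1.3, -0.0]
width: 0.997
finger_force: 0.0
```

Converted, -0.4 m / 0.5 = -0.8, -0.36 m / 0.5 = -0.72, -50 degrees / 120 = -0.4167.

Emit:
send_rows:
  motion:
    - [[0.008,-0.08,0,0,0,-0.0417],[0.016,-0.16,0,0,0,-0.0833],[0.024,-0.24,0,0,0,-0.1333],[0.036,-0.32,0,0,0,-0.1833],[0.044,-0.4,0,0,0,-0.2333],[0.052,-0.48,0,0,0,-0.2833],[0.06,-0.56,0,0,0,-0.3333],[0.068,-0.64,0,0,0,-0.375],[0.076,-0.72,0,0,0,-0.4167],[0.08,-0.8,0,0,0,-0.4167]]

```text
time: 1.82
position: [488.8, -101.3, 300.1]
eef_rot: [0.898, 0.44, 0.0, -0.0]
force: [1.5, -0.5, 0.3]
width: 1.0
finger_force: 0.0
```

```bash
python3 - <<'E'
from h import *
from rig import camera
import pickle
s=monitor.observe();im=camera("wrist");cv2.imwrite("pics/w1.png",im);pickle.dump(s,open("w1.pkl","wb"))
print(s["time"],s["position"],R.from_quat(s["eef_rot"]).as_matrix().round(3).tolist(),s["joints"].round(2),s["force"].round(1))
E
```

```text
1.8167 [ 488.82683137 -101.34856742  300.06308493] [[0.613, 0.79, 0.001], [0.79, -0.613, 0.0], [0.001, 0.0, -1.0]] [-0.52 -0.05  0.66  1.76  0.03  1.42 -0.53] [ 1.5 -0.5  0.3]
```

View pics/w1.png

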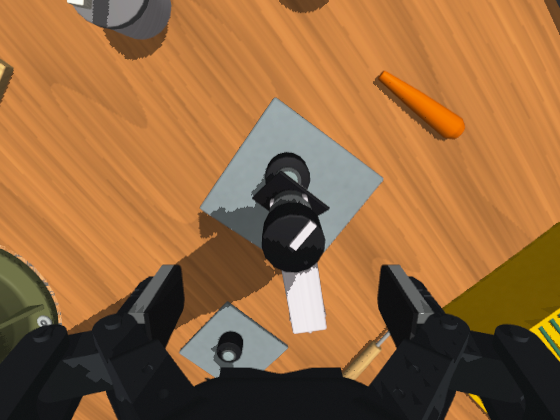

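The wrist view shows the knob's top at about (294,236), with its rib running from about (292,247) towards (315,224). I'll measure both.

```bash
python3 - <<'E'
from h import *
import pickle
s=pickle.load(open("w1.pkl","rb"));im=cv2.imread("pics/w1.png")
c=im[200:272,255:332];g=c.max(2);hs=cv2.cvtColor(c,cv2.COLOR_BGR2HSV)
m=((g>150)&(hs[...,1]<60)).astype(np.uint8)
k,l,st,ce=cv2.connectedComponentsWithStats(m)
for i in range(1,k):
    if st[i,4]>30:print(st[i]+[255,200,0,0,0],ce[i]+[255,200])
i=min(range(1,k),key=lambda i:np.hypot(*(ce[i]-[47,37])) if st[i,4]>60 else 1e9)
pts=np.argwhere(l==i)[:,::-1]+[255.,200.]
W=np.array([plane("wrist",p,234,s)[:2] for p in pts]);mu=W.mean(0);u,sv,v=np.linalg.svd(W-mu)
print("rib c",mu,"az",np.degrees(np.arctan2(v[0,1],v[0,0])),"ext",np.ptp((W-mu)@v[0]),np.ptp((W-mu)@v[1]))
b=((g<70)).astype(np.uint8)
for r in range(0,72,4):print(200+r,np.where(b[r])[0][[0,-1]]+255 if b[r].any() else None)
for p in((294,236),):print(plane("wrist",p,233,s))
E
```

```text
[319 200  13  49 366] [326.84153005 223.07923497]
[290 221  26  30 272] [302.56617647 235.49264706]
[309 267  10   5  35] [313.62857143 269.42857143]
rib c [ 497.55035152 -111.89803611] az -165.25433981464943 ext 20.452593355402236 5.267534046219524
200 [255 319]
204 [259 324]
208 [265 328]
212 [269 323]
216 [267 317]
220 [265 318]
224 [263 319]
228 [263 321]
232 [262 322]
236 [262 323]
240 [262 324]
244 [261 324]
248 [262 323]
252 [263 322]
256 [265 319]
260 [268 317]
264 [272 314]
268 [277 308]
[ 493.06966354 -109.31147783  233.        ]
```

Rib azimuth is 14.7° and the axis is near (489.5,-113.5). The ball is at azimuth 75.5°, so the turn is about +61°. I'll descend around the knob and close.

Converted, -0.079 m / 0.5 = -0.158, -0.075 m / 0.5 = -0.15.

Emit:
send_rows:
  motion:
    - [[0.001,-0.012,0,0,0,0],[0.001,-0.024,0,0,0,0],[0.001,-0.024,-0.03,0,0,0],[0.001,-0.024,-0.06,0,0,0],[0.001,-0.024,-0.09,0,0,0],[0.001,-0.024,-0.11,0,0,0],[0.001,-0.024,-0.13,0,0,0],[0.001,-0.024,-0.15,0,0,0],[0.001,-0.024,-0.158,0,0,0],[0.001,-0.024,-0.158,0,0,0]]

```text
time: 2.7
position: [489.1, -111.1, 220.1]
eef_rot: [0.897, 0.441, -0.001, -0.0]
force: [-0.3, 0.3, -0.4]
width: 1.0
finger_force: 0.0
```

Emit:
send_rows:
  motion:
    - [[0,0,0,0,0,0],[0,0,0,0,0,0],[0,0,0,0,0,0],[0,0,0,0,0,0],[0,0,0,0,0,0],[0,0,0,0,0,0],[0,0,0,0,0,0],[0,0,0,0,0,0],[0,0,0,0,0,0],[0,0,0,0,0,0]]
  gripper: 1
  force: 70

```text
time: 3.53
position: [490.3, -111.8, 221.9]
eef_rot: [0.897, 0.441, 0.001, 0.001]
force: [1.2, -0.5, 5.4]
width: 0.448
finger_force: 69.8
```

Converted, -0.017 m / 0.5 = -0.034, -0.016 m / 0.5 = -0.032.

Emit:
send_rows:
  motion:
    - [[0,0,-0.004,0,0,0],[0,0,-0.008,0,0,0],[0,0,-0.012,0,0,0],[0,0,-0.016,0,0,0],[0,0,-0.02,0,0,0],[0,0,-0.024,0,0,0],[0,0,-0.028,0,0,0],[0,0,-0.032,0,0,0],[0,0,-0.034,0,0,0],[0,0,-0.034,0,0,0]]

```text
time: 4.37
position: [490.5, -111.8, 206.9]
eef_rot: [0.897, 0.441, 0.001, 0.0]
force: [-3.9, 0.1, 17.0]
width: 0.448
finger_force: 71.4
```

```bash
python3 - <<'E'
from h import *
from rig import camera
s=monitor.observe();print(s["position"],s["force"],s["finger_force"],s["joints"].round(2))
w=camera("wrist");a=camera("side")
cv2.imwrite("pics/d.png",np.hstack([cv2.resize(w[150:420,180:400],(440,540)),cv2.resize(a[150:330,225:345],(360,540))]))
E
```

```text
[ 490.54239823 -111.801573    206.89756204] [-3.88922183  0.05668293 16.96665245] 71.39025807380676 [-0.5   0.02  0.69  1.89 -0.02  1.23 -0.47]
```

View pics/d.png

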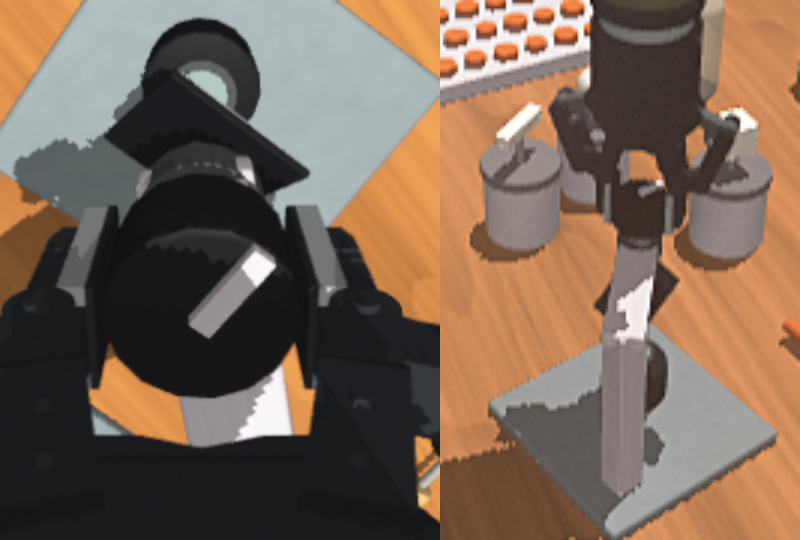

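The wrist half of the picture shows the knob squarely between the pads with its rib clear. The side half shows it seated down near the bracket. I'll press slightly more to confirm the stop.

Converted, -0.003 m / 0.5 = -0.006, -0.002 m / 0.5 = -0.004.

Emit:
send_rows:
  motion:
    - [[0,0,-0.002,0,0,0],[0,0,-0.004,0,0,0],[0,0,-0.006,0,0,0],[0,0,-0.006,0,0,0],[0,0,-0.006,0,0,0],[0,0,-0.006,0,0,0],[0,0,-0.006,0,0,0],[0,0,-0.006,0,0,0],[0,0,-0.006,0,0,0],[0,0,-0.006,0,0,0]]

```text
time: 5.3
position: [490.8, -111.8, 206.7]
eef_rot: [0.897, 0.441, 0.002, -0.0]
force: [-9.1, 1.6, 35.5]
width: 0.449
finger_force: 73.2
```

```bash
cat >rib.py <<'E'
from h import *
from rig import camera
def rib(z):
    s=monitor.observe();im=camera("wrist");hs=cv2.cvtColor(im,cv2.COLOR_BGR2HSV)
    m=((hs[...,2]>85)&(hs[...,1]<70)).astype(np.uint8);m[:265]=0;m[330:]=0;m[:,:242]=0;m[:,325:]=0
    k,l,st,ce=cv2.connectedComponentsWithStats(m)
    for i in range(1,k):
        if st[i,4]<100:continue
        pts=np.argwhere(l==i)[:,::-1].astype(float)
        W=np.array([plane("wrist",p,z,s)[:2] for p in pts]);mu=W.mean(0);u,sv,v=np.linalg.svd(W-mu,full_matrices=False)
        print(st[i],mu.round(1),"az",np.degrees(np.arctan2(v[0,1],v[0,0])).round(1),"ext",np.ptp((W-mu)@v[0]).round(1),np.ptp((W-mu)@v[1]).round(1))
    M=R.from_quat(s["eef_rot"]).as_matrix();print("tool x az",np.degrees(np.arctan2(M[1,0],M[0,0])),s["position"],s["force"],s["joints"].round(2))
E
python3 -c "
from rib import *
rib(219)"
```

```text
[274 272  44  48 813] [ 498.1 -111.5] az -165.3 ext 21.5 6.5
tool x az 52.342535862594886 [ 490.76958819 -111.79863147  206.65416855] [-9.10857394  1.61861491 35.49737149] [-0.5   0.02  0.69  1.89 -0.02  1.23 -0.46]
```

The force jumped at the hard stop. The rib is still at 14.7°. I'll ease off 1 mm and turn +61°.

Converted, 0.001 m / 0.5 = 0.002, 33 degrees / 120 = 0.275.

Emit:
send_rows:
  motion:
    - [[0,0,0.002,0,0,0.0167],[0,0,0.002,0,0,0.0417],[0,0,0.002,0,0,0.0667],[0,0,0.002,0,0,0.1],[0,0,0.002,0,0,0.1333],[0,0,0.002,0,0,0.1667],[0,0,0.002,0,0,0.2],[0,0,0.002,0,0,0.2333],[0,0,0.002,0,0,0.2583],[0,0,0.002,0,0,0.275]]

```text
time: 6.18
position: [489.9, -111.6, 206.7]
eef_rot: [0.734, 0.679, 0.001, -0.0]
force: [-11.0, 1.8, 30.3]
width: 0.441
finger_force: 72.5
```

```bash
python3 -c "
from rib import *
rib(219)"
```

```text
[273 272  44  47 813] [ 495.4 -107.1] az -131.7 ext 21.6 6.4
tool x az 85.48775306996488 [ 489.92531364 -111.63413152  206.72739146] [-10.95192893   1.84649834  30.28279882] [-0.49  0.02  0.68  1.89 -0.02  1.23  0.11]
```

Rib is at 48.3°, so 27° remain.

Converted, 27.2 degrees / 120 = 0.2267.

Emit:
send_rows:
  motion:
    - [[0,0,0,0,0,0.025],[0,0,0,0,0,0.05],[0,0,0,0,0,0.0833],[0,0,0,0,0,0.1167],[0,0,0,0,0,0.15],[0,0,0,0,0,0.175],[0,0,0,0,0,0.2],[0,0,0,0,0,0.2167],[0,0,0,0,0,0.225],[0,0,0,0,0,0.2267]]

```text
time: 7.07
position: [489.3, -111.9, 206.7]
eef_rot: [0.555, 0.832, 0.001, -0.001]
force: [-12.7, 0.8, 32.1]
width: 0.45
finger_force: 72.7
```

Emit:
send_rows:
  motion:
    - [[0,0,0,0,0,0],[0,0,0,0,0,0],[0,0,0,0,0,0],[0,0,0,0,0,0],[0,0,0,0,0,0],[0,0,0,0,0,0],[0,0,0,0,0,0],[0,0,0,0,0,0],[0,0,0,0,0,0],[0,0,0,0,0,0]]

```text
time: 7.9
position: [489.3, -111.9, 206.7]
eef_rot: [0.555, 0.832, 0.001, -0.001]
force: [-12.7, 1.3, 32.8]
width: 0.449
finger_force: 72.7
```

```bash
python3 - <<'E'
from rib import *
rib(219)
w=camera("wrist");a=camera("scene")
cv2.imwrite("pics/e.png",np.hstack([w[:, 80:480],cv2.resize(a[150:345,180:370],(400,420))]))
E
```

```text
[273 271  44  47 816] [ 491.7 -105. ] az -105.0 ext 21.5 6.4
tool x az 112.55774834573069 [ 489.33094263 -111.86258785  206.69335276] [-12.69591366   1.28076783  32.75013749] [-0.48  0.02  0.67  1.89 -0.02  1.23  0.59]
```

View pics/e.png

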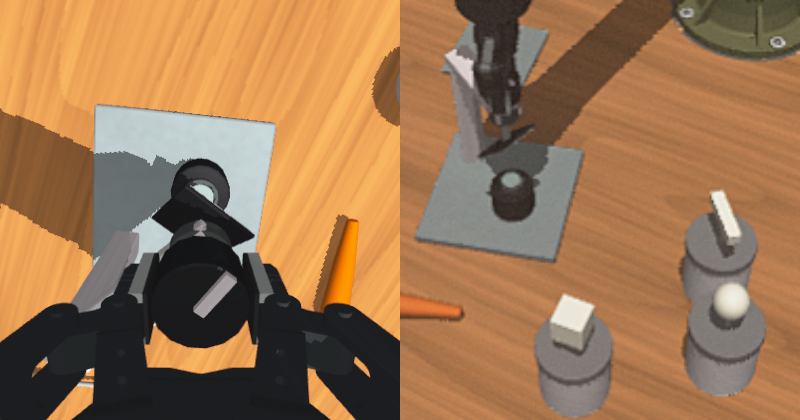

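The picture shows the mirror turned towards the ball, with the knob still gripped and the canisters undisturbed. The mirror's outer level edge runs from (268,187) to (335,240) in the wrist image and is square to the sight line, so it gives an independent angle check.

```bash
python3 - <<'E'
from rib import *
s=monitor.observe();im=camera("wrist");g=cv2.cvtColor(im,cv2.COLOR_BGR2GRAY)
P=[]
for x in range(296,330):          # mirror edge against plate/lens, scan down
    y0=187+(x-268)*53/67
    ys=np.arange(int(y0)-7,int(y0)+8);d=np.diff(g[ys,x].astype(float));i=d.argmin()
    P.append((x,ys[i]+.5,d[i]))
P=np.array(P);Q=P[P[:,2]<-35][:,:2].astype(np.float32)
for it in range(2):
    vx,vy,x0,y0=cv2.fitLine(Q,cv2.DIST_HUBER,0,.01,.01).ravel()
    r=abs((Q-[x0,y0])@[-vy,vx]);Q=Q[r<1] 
print(len(Q),Q[:: 4].tolist())
a,b=[plane("wrist",(x0+t*vx,y0+t*vy),141,s) for t in(-20,20)]
e=b-a;print("edge az",np.degrees(np.arctan2(e[1],e[0])),"normal=+90")
E
```

```text
33 [[296.0, 205.5], [300.0, 208.5], [305.0, 212.5], [309.0, 215.5], [313.0, 218.5], [317.0, 221.5], [321.0, 224.5], [325.0, 227.5], [329.0, 230.5]]
edge az -14.75349532318947 normal=+90
```

Both checks agree: the rib gives 75.0° and the mirror edge 75.2°, against a target of 75.5° with a tolerance of about ±2.8°.

```bash
python3 -c "
from rig import arm;print(arm.finish_job())"
```

```text
the job is handed in; nothing more can be done
None
```

I handed the job in with the knob gripped and fully down at its stop and the mirror at about 75° against the ball float's 75.5° (tolerance about ±2.8°); no canister was touched, and the judge's verdict was not shown.

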